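# Set out the chocolates on the shop's display table

### The job

Set out the display: stand the large round tin in the large round tray and the small round tin in the small one, both upright. Lay the carton, right way up, in the wooden gift case, and then close the case with its lid, fully down over the two pins so that it lies flat on the case. Leave the cocoa jar and the cup where they are.

Things in the scene. Friction and masses are not known exactly. Their poses are not given: they have to be found in the camera images.
- large_tin: Large round closed tin of bare steel, 60 mm diameter, 46 mm high, about 0.16 kg, loose, standing upright on the table; flat paper disc on its lid. Origin: centre of its underside; z up.
- small_tin: Small round closed tin of bare steel, 42 mm diameter, 40 mm high, about 0.08 kg, loose, standing upright on the table; flat paper disc on its lid. Origin: centre of its underside; z up.
- carton: Closed brown cardboard box of chocolates with a pale paper band round it, lying flat and loose: 40 mm along its x, 100 mm along its y (long axis), 26 mm high, about 0.12 kg. Origin: centre of its underside; z up.
- lid: Loose wooden lid of the gift case: board 72 (x) by 160 (y) by 8 mm thick, about 0.16 kg, lying grip upwards. In its middle a dark grip bar 14 mm wide (x), 60 mm long (y), from 8 to 36 mm above the underside. Two through holes, 12 mm diameter, at y = +69 and -69 mm. Fits either way round. Origin: centre of underside; z up.
- large_tray: Fixed round wooden tray for the large tin: recess 74 mm diameter, cork floor 5 mm above the table, rim 6 mm thick and 12 mm high (86 mm outer diameter). Origin: centre of its underside, on the table; z up.
- small_tray: Fixed round wooden tray for the small tin: recess 56 mm diameter, cork floor 5 mm above the table, rim 6 mm thick and 12 mm high (68 mm outer diameter). Origin: centre of its underside, on the table; z up.
- case: Fixed open wooden gift case, 72 (x) by 160 (y) by 36 mm high. Inside 56 (x) by 116 mm (y), floor 6 mm up; walls' top 36 mm up, where the lid's underside seats. Each long wall has a 60 mm finger gap in its middle, down to the floor. On each end block a steel pin, 8 mm diameter, tapered tip, at y = +69 and -69 mm, its tip 50 mm above the table. Origin: centre of underside, on the table; z up.
- cocoa_jar: Bystander: loose glass jar with a steel cap, 60 mm diameter, 100 mm high, on the table beyond the trays. Origin: centre of its underside. Leave alone.
- cup: Bystander: loose white ceramic cup, 68 mm rim diameter, 55 mm high, on the table beyond the trays. Origin: centre of its underside. Leave alone.
Mind the look-alikes: they are no part of the job. Leave any white look-alike of the large_tray alone. Of the things that look like the carton, take the one that is farthest to the robot's left at the start.

How it is judged:
On the way, in this order (a step that is already met when the one before it is completed fails the run):
1. the carton lies in the open gift case (x of carton in the frame of case between -0.012 and 0.012 m and y of carton in the frame of case between -0.012 and 0.012 m and z of carton in the frame of case between 0.002 and 0.01 m and angle between carton's own z axis and vertical below 0.1 rad), for 0.2 s.
2. the lid is seated on the pins over it (horizontal distance between lid and case below 0.005 m and z of lid in the frame of case between 0.033 and 0.0385 m and angle between lid's own z axis and vertical below 0.05 rad and angle between the y axis of lid and the y axis of case, either way round below 0.08 rad), for 0.2 s.
At the end, for the whole second after the job is handed in: Tins upright (0.1 rad) on their own trays' floors, within 10 mm of centre; carton right way up on the case floor, within 12 mm each way; lid flat on the case over both pins (5 mm, underside 33 to 38.5 mm up, tilt under 0.05, long axes within 0.08 rad); all at rest (all of step 1 and all of step 2 and horizontal distance between large_tin and large_tray below 0.01 m and z of large_tin in the frame of large_tray between 0.002 and 0.008 m and angle between each of large_tin, small_tin's own z axis and vertical below 0.1 rad and horizontal distance between small_tin and small_tray below 0.01 m and z of small_tin in the frame of small_tray between 0.002 and 0.008 m and linear speed of each of large_tin, small_tin, carton, lid below 0.02 m/s and angular speed of each of large_tin, small_tin, carton, lid below 0.2 rad/s); the robot touches nothing.
It fails at once if the cocoa jar is moved more than 30 mm or tipped (distance of cocoa_jar from where it was at the start of the episode above 0.03 m or angle between cocoa_jar's own z axis and vertical above 0.5 rad).
It fails at once if the cup is moved more than 30 mm or tipped (distance of cup from where it was at the start of the episode above 0.03 m or angle between cup's own z axis and vertical above 0.5 rad).
It also fails if it takes over 104 s, if anything falls off the work surface, if the arm or the gripper's body presses on something with over 40 N, if the wrist force passes 120 N, or if a joint passes its speed limit or range.

### The arm

A 7-joint arm with a two-finger parallel gripper is mounted at the origin on the work surface. World frame = base frame: x ahead of the robot, y to its left, z up, the work surface at z = 0. Lengths are in m, angles in rad, forces in N, time in s.
With the tool pointing down it reaches from about 0.4 to 0.9 m from the base axis. Payload 5.6 kg.
Tool frame: the origin (TCP) lies midway between the tips of the shut fingers; the grasp point (between the pads) lies 19 mm behind it; z points along the fingers, y is the line along which they close (so a half turn about z gives the same grasp; the last joint's range is limited). The gripper opens to 92 mm and grips with 3 to 60 N. Pads are 20 mm wide; open, the fingers measure 128 mm over their backs; the gripper's body (75 mm by 189 mm) begins 69 mm behind the grasp point.
Start: joints at [-1.156, 0.468, -0.012, 1.603, 0.006, 1.071, -0.056], TCP at [0.287, 0.583, 0.215] pointing down, gripper open.
Joint ranges: [-2.53, 2.53], [-0.31, 2.02], [-1.57, 1.55], [0.28, 2.44], [-1.29, 4.43], [0.15, 1.84], [-2.92, 2.92]. Speed limits (rad/s): [2.57, 2.57, 3.14, 3.14, 3.14, 3.14, 3.14].

### API

Orientations are given as a 3x3 rotation matrix whose columns are the frame's x, y, z axes.
In Python, from station import env, effector, solver, viewer, workorder, search_frame, tip_of gives the robot as it stands. Calls block until the motion is done:
- env.reach(position, orientation): joint-space move of the TCP to a pose.
- env.movel(position, frame=None, rate=0.15): straight line of the TCP; frame=None keeps the orientation; rate is the mean speed in m/s.
- env.goto_joints(angles): joint-space move.
- effector.release() and effector.grasp(squeeze=None): open the fingers fully, or close them until they stop; squeeze is the grip in N (None keeps the last).
- env.pause(seconds).
- solver.inverse_kinematics(position, orientation): joint angles nearest the present ones, or None.
- env.sense(): the state.
- viewer.read_camera(name): name is "scene" or "side" or "wrist"; returns (picture, depth): 400x640x3 uint8, red, green, blue; 400x640 float32, m along the optical axis (not along the pixel's ray), 0 where there is no reading.
- viewer.camera_info(name): a dict with "intrinsics" (3x3 intrinsics, pixels), "eye" and "rotation" of the camera in the world; the wrist camera has in their place "T_tool_cam" (4x4, takes a point from camera to tool coordinates, whose origin is the TCP and whose axes are the flange's). Camera axes: x right, y up, looking along -z (the intrinsics and any distortion apply to the point x, -y, -z); pixel columns grow to the right and rows downward; lengths in m; the calibration is good to about 2 mm. A picture is of the moment at which its call begins: read the wrist's pose just before it. camera_info takes no time and is no camera call.
A pose or a line that the arm cannot do raises env.PlanningError and nothing moves.
- workorder.finish_job(): hands the job in; it is judged then, once.
Trained networks look in the newest picture that a camera, given by its name, has taken for a name from the list of things; names that differ only in an ending like _2 or _b are one class to them, and where a whole thing is asked for, a point or a joint stands for the part that bears it (a point fixed in the world has none). Each returns a list of dicts, best first, with "score" (0 to 1); they miss things now and then, are a little off and sometimes report something else, mostly with a low value. They report only what shows in the picture. A call takes as long as a camera call. They do not tell look-alikes from the thing itself.
- search_frame(camera, name): "at" ([x, y, z] in m, in world coordinates, good to about 4 mm: the middle of the surface that is visible of it).
- tip_of(camera, name): "at" ([x, y, z] in m, in world coordinates, good to about 4 mm: a listed point, or the origin of a listed thing).
The state is a dict: "t": time; "joint_positions": joint angles; "joint_velocities": joint speeds; "tau": joint torques, N m; "ee_pos": TCP position; "tcp_rot": TCP orientation; "wrist_force": force on the tool from outside, world axes, zero at the start; "moment": the same for the moment, N m; "gripper_width": finger opening in m; "grasp_force": force on a finger pad.
Only numpy, scipy, OpenCV 4.12 (cv2) and the standard library are available. Lean on these libraries where they do the work, as an engineer would, in place of code of your own. Each camera call takes 0.05 s, during which the arm holds its last target. There are 200 camera calls.

## Working session

There is one attempt and no reset: what is moved stays moved. The work goes in short steps, each a Python script; the robot and the scene stay as the last script left them, time stands still between calls to the robot, and variables do not carry over. Pictures are saved under pics/ and viewed, at most 14 in all, crops included, and the job is handed in when it is done.

```bash
ls; mkdir -p pics; python3 - <<'E'
from station import env, viewer, search_frame, tip_of
import cv2, numpy as np
np.set_printoptions(precision=4,suppress=True)
for c in ["scene","side"]:
    p,d=viewer.read_camera(c); cv2.imwrite(f"pics/{c}0.png",p[:,:,::-1]); np.save(f"pics/{c}0.npy",d)
    i=viewer.camera_info(c); print(c,i)
    for n in ["large_tin","small_tin","carton","lid","large_tray","small_tray","case","cocoa_jar","cup"]:
        print(n,[(np.round(r["at"],3).tolist(),round(r["score"],2)) for r in tip_of(c,n)])
print(viewer.camera_info("wrist"), env.sense()["t"])
E
```

```text
pics
scene {'intrinsics': array([[413.8026,   0.    , 317.995 ],
       [  0.    , 413.8026, 199.1292],
       [  0.    ,   0.    ,   1.    ]]), 'eye': array([ 1.0248, -0.399 ,  0.9482]), 'rotation': array([[ 0.6504, -0.6246,  0.4322],
       [ 0.7596,  0.5373, -0.3665],
       [-0.0033,  0.5667,  0.8239]])}
large_tin [([0.349, 0.305, -0.002], 0.58)]
small_tin [([0.359, -0.302, 0.002], 0.87)]
carton [([0.442, 0.123, -0.002], 0.95), ([0.295, -0.175, -0.002], 0.93), ([0.579, -0.114, -0.002], 0.92)]
lid [([0.429, -0.098, -0.0], 0.63)]
large_tray [([0.634, 0.01, 0.001], 0.66), ([0.75, -0.03, 0.001], 0.64), ([0.644, 0.137, -0.0], 0.64)]
small_tray [([0.592, 0.289, -0.0], 0.79)]
case [([0.55, -0.314, -0.005], 0.86), ([0.359, -0.303, 0.002], 0.55)]
cocoa_jar [([0.791, -0.176, -0.0], 0.65)]
cup [([0.786, 0.162, 0.002], 0.89), ([0.632, 0.01, 0.001], 0.41)]
side {'intrinsics': array([[361.436 ,   0.    , 324.8607],
       [  0.    , 361.436 , 197.2728],
       [  0.    ,   0.    ,   1.    ]]), 'eye': array([0.0634, 0.4806, 0.4467]), 'rotation': array([[-0.7267,  0.341 , -0.5963],
       [-0.68
[... 151 characters left out ...]
on [([0.439, 0.124, -0.001], 0.82), ([0.577, -0.122, -0.001], 0.66)]
lid [([0.428, -0.098, 0.002], 0.93)]
large_tray [([0.64, 0.141, -0.002], 0.92), ([0.631, 0.014, 0.001], 0.64), ([0.75, -0.022, -0.0], 0.64)]
small_tray [([0.596, 0.286, 0.0], 0.7)]
case [([0.552, -0.316, 0.002], 0.73)]
cocoa_jar [([0.789, -0.173, -0.003], 0.87)]
cup [([0.788, 0.167, 0.001], 0.8)]
{'intrinsics': array([[331.1687,   0.    , 321.652 ],
       [  0.    , 331.1687, 203.2179],
       [  0.    ,   0.    ,   1.    ]]), 'T_tool_cam': array([[-0.0001,  0.9682,  0.2503,  0.07  ],
       [ 1.    ,  0.0001, -0.0001, -0.0002],
       [-0.0001,  0.2503, -0.9682, -0.1702],
       [ 0.    ,  0.    ,  0.    ,  1.    ]])} 1.0
```

View pics/scene0.png

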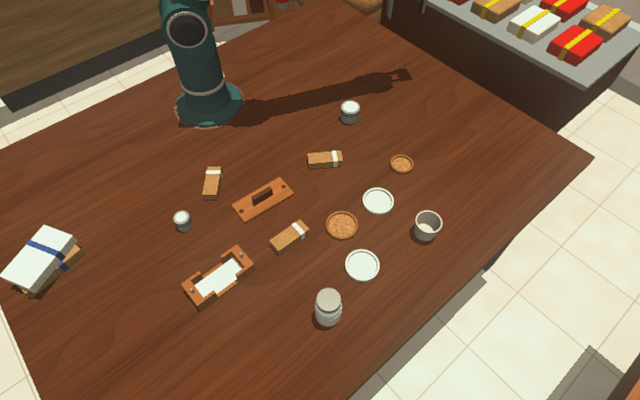

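View pics/side0.png

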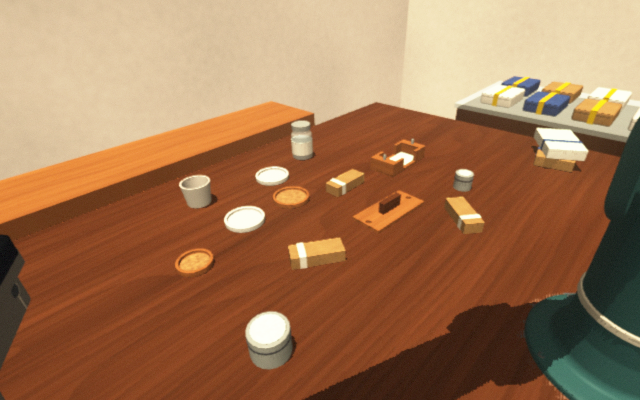

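Brown large tray at scene (342,225) ≈ world (0.634, 0.010). The other two "large trays" at (378,201) and (362,265) are white. The left-most carton, at scene (325,158) ≈ (0.44, 0.123), is the one to take. Next I'll do two wrist survey views.

```bash
cat > h.py <<'E'
from station import env, effector, solver, viewer, workorder, search_frame, tip_of
import cv2, numpy as np
np.set_printoptions(precision=4,suppress=True)
I=viewer.camera_info("wrist"); K=I["intrinsics"]; T=I["T_tool_cam"]
def R(a): c,s=np.cos(a),np.sin(a); return np.array([[c,s,0],[s,-c,0],[0,0,-1.]])
def snap(name=None):
    s=env.sense(); p,d=viewer.read_camera("wrist")
    if name: cv2.imwrite(f"pics/{name}.png",p[:,:,::-1])
    M=np.eye(4); M[:3,:3]=s["tcp_rot"]; M[:3,3]=s["ee_pos"]; M=M@T
    v,u=np.indices(d.shape); ray=np.stack([(u-K[0,2])/K[0,0],-(v-K[1,2])/K[1,1],-np.ones(d.shape)],-1)@M[:3,:3].T
    W=M[:3,3]+ray*d[...,None]; W[d==0]=99
    return p,W,ray,M[:3,3]
def blob(S,xy,rad,z0,z1,top):
    "contour points, on plane z=top, of what lies between z0 and z1 near xy"
    p,W,ray,e=S
    m=((np.hypot(W[...,0]-xy[0],W[...,1]-xy[1])<rad)&(W[...,2]>z0)&(W[...,2]<z1)).astype(np.uint8)
    m=cv2.medianBlur(m*255,3); v,u=np.nonzero(m)
    if len(v)<20: return None
    r=ray[v,u]; P=e+r*((top-e[2])/r[:,2])[:,None]
    return P[:,:2].astype(np.float32), np.median(W[v,u,2])
def rect(b):
    (c,(w,h),a)=cv2.minAreaRect(b[0]*1000); a=np.radians(a)
    if w>h: w,h=h,w; 
    else: a+=np.pi/2
    return np.array(c)/1000,(a+np.pi/2)%np.pi-np.pi/2,(w,h),b[1]   # centre, yaw of long axis
def circ(b): c,r=cv2.minEnclosingCircle(b[0]*1000); return np.array(c)/1000,2*r,b[1]
def best(pos,a):
    "orientation a or a+pi, whichever turns the last joint less"
    o=[]
    for k in (a,a+np.pi):
        q=solver.inverse_kinematics(np.array(pos,float),R(k))
        if q is not None: o.append((max(abs(np.array(q)-env.sense()["joint_positions"])),k))
    return min(o)[1]
E
python3 - <<'E'
from h import *
s=env.sense(); print(s["t"],s["tcp_rot"])
for n,y in (("sl",0.2),("sr",-0.2)):
    p=[0.5,y,0.3]; env.reach(p,R(best(p,0))); S=snap(n); print(n,env.sense()["t"])
    for k,xy,rad,z0,z1,top,f in [("Ltin",(.35,.303),.045,.04,.052,.046,circ),("Stin",(.358,-.3),.04,.034,.046,.04,circ),
      ("Ltray",(.633,.012),.055,.009,.016,.012,circ),("Stray",(.594,.288),.045,.009,.016,.012,circ),
      ("carton",(.441,.123),.07,.022,.03,.026,rect),("lid",(.429,-.098),.1,.0055,.0115,.008,rect),("grip",(.429,-.098),.06,.032,.04,.036,rect),
      ("case",(.551,-.315),.105,.033,.039,.036,rect)]:
        b=blob(S,xy,rad,z0,z1,top)
        if b is not None: print(k,*f(b))
E
```

```text
1.0 [[-0.897   0.4421  0.    ]
 [ 0.4421  0.897   0.    ]
 [-0.      0.     -1.    ]]
sl 2.6917
Ltin [0.3513 0.3044] 60.638004302978516 0.046510972849369614
Ltray [0.6233 0.0047] 81.20307922363281 0.01188869545170651
Stray [0.5947 0.2846] 67.85508728027344 0.012073638471447351
carton [0.4399 0.123 ] 0.9754653072353134 (40.698455810546875, 99.73175048828125) 0.026229324477440807
lid [ 0.4299 -0.0958] 1.5021348407285284 (72.03392028808594, 161.36387634277344) 0.008137450770670851
grip [ 0.4298 -0.0947] 1.5020387006131761 (13.986541748046875, 61.079246520996094) 0.036009706627344595
case [ 0.5643 -0.2331] -0.23658377964995214 (12.110414505004883, 51.473628997802734) 0.035786463400957425
sr 4.225
Stin [ 0.359  -0.3009] 42.606605529785156 0.04045423887577204
Ltray [0.6301 0.013 ] 86.0917739868164 0.011962342660964465
Stray [0.5982 0.2675] 57.59549331665039 0.011778247582221901
carton [0.4399 0.1211] 0.9894321224141795 (42.171897888183594, 101.68211364746094) 0.026249041085896735
lid [ 0.4299 -0.0964] 1.5020689274915489 (72.03800964355469, 160.18780517578125) 0.008204087055583509
grip [ 0.4299 -0.097 ] 1.5015320342157885 (13.918395042419434, 59.89662551879883) 0.03612416120661177
case [ 0.5527 -0.3155] -1.5686320474274655 (72.04424285888672, 160.7644500732422) 0.03623189534367133
```

```bash
cat >> h.py <<'E'
def pick(xy,a,z,squeeze=20,up=.15):
    p=[*xy,up]; k=best(p,a); env.reach(p,R(k)); effector.release(); env.movel([*xy,z],rate=.15); effector.grasp(squeeze)
    s=env.sense(); print("grip",s["gripper_width"],s["grasp_force"]); env.movel([*xy,up],rate=.2); print("lifted",env.sense()["gripper_width"],env.sense()["t"])
def place(xy,a,z,up=.15):
    p=[*xy,up]; k=best(p,a); env.reach(p,R(k)); env.movel([*xy,z+.015],rate=.15); env.movel([*xy,z],rate=.04)
    print("down",env.sense()["wrist_force"]); effector.release(); env.movel([*xy,up],rate=.2); print("t",env.sense()["t"])
E
python3 - <<'E'
from h import *
pick([.4399,.123],.977,.005)
place([.5527,-.3155],-1.5686,.0115)
C=(.5527,-.3155)
p=[*C,.2]; a=best(p,-1.5686); env.movel(p); S=snap("case1")
print(env.sense()["tcp_rot"][:,0])
print("case",rect(blob(S,C,.105,.034,.0385,.036)))
print("carton",rect(blob(S,C,.06,.029,.0335,.032)))
for s in(1,-1): print("pin",circ(blob(S,(C[0],C[1]+s*.069),.015,.044,.052,.05)))
E
```

```text
grip 0.039692567187772414 20.00024378299713
lifted 0.0395792083194254 8.6167
down [ 0.3036 -0.0654 -0.7393]
t 13.5
[-0.0023  1.      0.001 ]
case (array([ 0.5521, -0.3154]), np.float64(-1.5589721287427292), (72.0505599975586, 159.5953826904297), np.float64(0.03621987079977668))
carton (array([ 0.5473, -0.3195]), np.float64(1.5682330342456954), (49.19095993041992, 107.72295379638672), np.float64(0.0322491357790651))
pin (array([ 0.5514, -0.2467]), 7.579484939575195, np.float64(0.049182634886578536))
pin (array([ 0.553 , -0.3825]), 8.407914161682129, np.float64(0.04899509760752058))
```

View pics/case1.png

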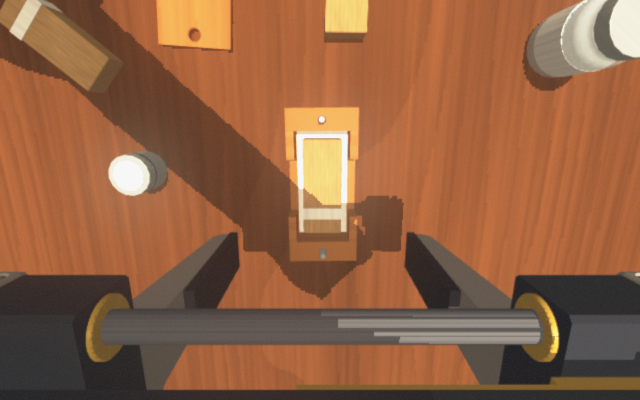

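The carton lies centred in the case lining (pixels 303–346, 135–232), with both pins visible at (322,119) and (323,253). Next I'll measure the lid from the same relative viewpoint and fit it.

```bash
python3 - <<'E'
from h import *
L=np.array((.4299,-.0964)); p=[*L,.2]; env.reach(p,R(1.502)); S=snap()
l=rect(blob(S,L,.1,.006,.0105,.008)); g=rect(blob(S,L,.06,.034,.038,.036)); print(l,g)
c=(l[0]+g[0])/2; a=l[1]
pick(c,a,.0125,40)
C=np.array((.5522,-.3152)); up=[*C,.15]; env.reach(up,R(1.582)); 
env.movel([*C,.068],rate=.12); env.pause(.3)
f0=env.sense()["wrist_force"]; print("f0",f0)
for z in (.060,.056,.0525,.050,.0488):
    env.movel([*C,z],rate=.04); s=env.sense(); print(z,s["ee_pos"],s["wrist_force"]-f0)
    if abs(s["wrist_force"]-f0).max()>15: break
print(s["gripper_width"],s["t"])
p,_=viewer.read_camera("side"); cv2.imwrite("pics/side_lid.png",cv2.resize(p[100:230,330:480,::-1],None,fx=4,fy=4))
E
```

```text
(array([ 0.4292, -0.0969]), np.float64(1.5021705270871353), (72.01593780517578, 159.03004455566406), np.float64(0.00822780888364022)) (array([ 0.429 , -0.0959]), np.float64(1.5047617828277824), (13.424080848693848, 58.82004165649414), np.float64(0.03612576329802342))
grip 0.013526447104477321 39.99981343746185
lifted 0.01372947279017429 18.6583
f0 [ 1.0536 -0.03   -2.7335]
0.06 [ 0.5519 -0.315   0.0595] [-1.521  -0.1164  1.2452]
0.056 [ 0.552  -0.3151  0.0557] [-1.6119 -0.0597  0.6165]
0.0525 [ 0.552  -0.3151  0.0522] [-0.6958  0.425   0.6945]
0.05 [ 0.5521 -0.3151  0.0498] [-1.6417 -0.5895  0.6869]
0.0488 [ 0.5522 -0.3152  0.0487] [-1.4937 -0.0214  0.4365]
0.013701797284768483 22.125
```

View pics/side_lid.png

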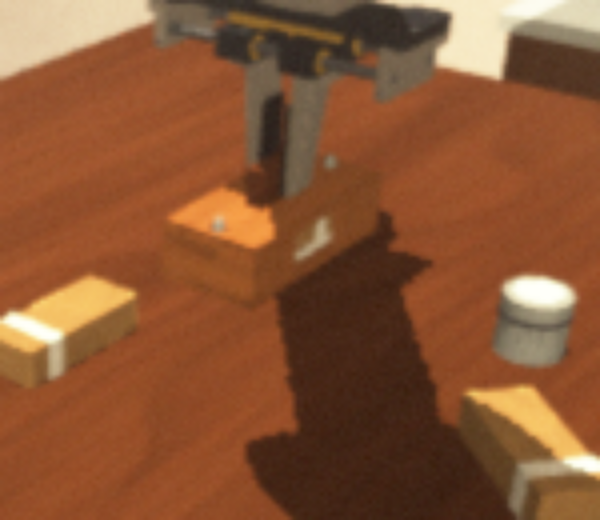

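Both pins show through the lid, at crop (218,222) and (330,160), and the force stayed low. Releasing, checking, then the tins.

```bash
python3 - <<'E'
from h import *
C=np.array((.5522,-.3152))
effector.release(); env.movel([*C,.2],rate=.2); S=snap()
print("lid",rect(blob(S,C,.1,.041,.0465,.044)),rect(blob(S,C,.04,.07,.074,.072)))
pick([.359,-.3009],1.57,.0145,15); place([.5947,.2846],1.57,.0205)
pick([.3513,.3044],1.57,.0145,20); place([.6301,.013],1.57,.0205)
p=[.58,.12,.3]; env.reach(p,R(best(p,0))); S=snap("end")
for k,xy,rad,top in(("Ltray",(.630,.013),.055,.012),("Stray",(.5947,.2846),.045,.012),("Ltin",(.630,.013),.04,.051),("Stin",(.5947,.2846),.03,.045)):
    print(k,*circ(blob(S,xy,rad,top-.003,top+.004,top)))
print(env.sense()["t"])
E
```

```text
lid (array([ 0.5521, -0.3154]), np.float64(-1.5597298989816952), (72.0409927368164, 159.61219787597656), np.float64(0.044190883697186684)) (array([ 0.5519, -0.3151]), np.float64(-1.5592446502251365), (13.199520111083984, 58.68654251098633), np.float64(0.07207028868647464))
grip 0.04158228250348221 15.000151991844177
lifted 0.04183989564854142 28.0583
down [ 0.1616 -0.7261 -0.8444]
t 33.4083
grip 0.05961735024827443 20.00105381011963
lifted 0.05984882793283455 37.05
down [ 0.9367 -0.3374 -2.252 ]
t 41.4167
Ltray [0.6341 0.0124] 85.80097198486328 0.011834150564741241
Stray [0.5951 0.2841] 67.92877197265625 0.011993589485739364
Ltin [0.6299 0.0143] 59.81757736206055 0.05154018913806507
Stin [0.595 0.283] 42.088966369628906 0.045560903349661286
42.4833
```

View pics/end.png

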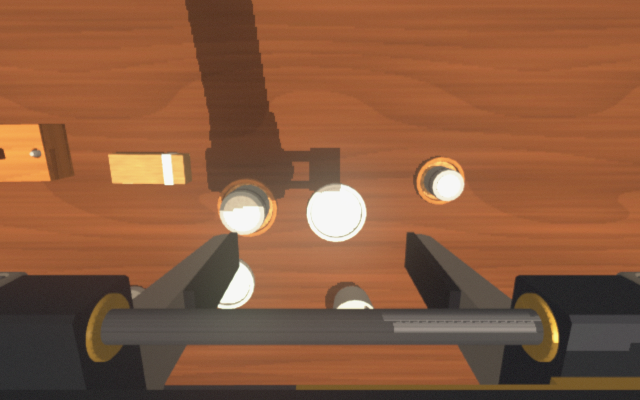

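The tins stand in the brown trays at about (246,208) and (441,181). Their tops are at 51 and 45 mm, so they rest on the cork floors, which limits any offset to 7 mm. The lid is flat, with its board top at 44 mm. Handing in.

```bash
python3 -c "
from h import *
print(workorder.finish_job())"
```

```text
the job is handed in; nothing more can be done
None
```

The job is handed in at about 42 s of the 104 s allowed: carton in the case, lid flat over both pins, and both tins upright in their trays, all confirmed by wrist-camera measurements (the judge's verdict was not shown).

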